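# Pack the sample carrier in layers

### The job

Pack the open grey carrier box in layers. First set the two lidded aluminium tins upright in the bottom, one on each black round pad; then lay the white divider plate over them so that it lies level on the four corner posts; then stand the brown clay specimen upright on the divider's blue pad and the brass weight upright on its yellow pad, each near the middle of its pad. Leave the open tin of soil and the shallow plastic lid where they are.

Things in the scene. Friction and masses are not known exactly. Their poses are not given: they have to be found in the camera images.
- carrier: Open grey box, fixed; 128 (x) x 168 (y) x 60 mm high, catches and ledges stand out 6 mm. Origin: centre of underside, z up. Inside 120 x 160 mm; floor top at z = 4 mm. Two black round pads, 64 mm across, centres at x = 0, y = +38 and -38 mm, tops at z = 6 mm. In each inner corner a black post, 20 x 20 mm, rises to z = 46 mm; the divider rests on these four.
- divider: Loose white plate, 106 (x) x 146 (y) x 5 mm, 0.15 kg. Origin: centre of underside, z up. Amid its top a black bar handle, 14 mm thick (x), 24 mm long (y), top at z = 27 mm. Blue round pad, 52 mm across, centre at y = +46 mm; yellow one, 50 mm, at y = -46 mm; tops at z = 7 mm. Fits the carrier either way round, long side to long side, 7 mm play each side.
- tin_1: Round aluminium tin closed with an aluminium lid (plain light top), 58 mm across, 35 mm high, 24 g. Origin: centre of its underside, z up. The same kind as tin_2; either may go on either black pad.
- tin_2: The other round aluminium tin with lid, 58 mm across, 35 mm high, 24 g. Origin: centre of its underside, z up.
- open_tin: Round aluminium tin without a lid, brown soil showing in it, 57 mm across, 33 mm high. Origin: centre of its underside. Not to be packed; leave it where it is.
- specimen: Trimmed specimen of hard, dry clay: plain brown upright cylinder, 39 mm across, 78 mm high, 0.19 kg. Origin: centre of its underside, z up.
- weight: Brass weight, upright cylinder with a small knob on top, body 29 mm across, 50 mm high in all, 0.2 kg. Origin: centre of its underside, z up.
- cup_lid: Shallow cream plastic cup lid lying like a dish, hollow side up, 56 mm across, 12 mm high. Origin: centre of its underside. Not to be packed; leave it where it is.
Mind the look-alikes: they are no part of the job. Leave any green look-alike of the tin_2 alone. What is shaped like the tin_1 but green is not meant.

How it is judged:
By the outcome, as a careful person would: the job done as asked, in the order asked, and still so for the second after the job is handed in, with the robot touching nothing.
It also fails if it takes over 120 s, if anything falls off the work surface, if the arm or the gripper's body presses on something with over 40 N, if the wrist force passes 120 N, or if a joint passes its speed limit or range.

### The arm

A 6-joint arm with a two-finger parallel gripper is mounted at the origin on a cart in front of the work surface, level with it; the furniture and walls round the work are solid. World frame = base frame: x ahead of the robot, y to its left, z up, the work surface at z = 0. Lengths are in m, angles in rad, forces in N, time in s.
With the tool pointing down it reaches from about 0.3 to 0.95 m from the base axis. Payload 3.1 kg.
Tool frame: the origin (TCP) lies on the mounting face of the last link; the fingertips stand bot.tip_extent ahead of it and the grasp point (between the pads) lies 155 mm ahead of it (bot.tip_extent is the distance from the TCP to the fingertips, in m); x points along the fingers, y is the direction in which the jaws open and shut, and the axes are right-handed (so a half turn about x gives the same grasp; the last joint's range is limited). The gripper opens to 85 mm and grips with 20 to 120 N. Pads are 22 mm wide; open, the fingers measure 114 mm over their backs; the gripper's body (76 mm by 85 mm) begins 54 mm behind the grasp point. The pads swing forward as they close: fully open they stand 13 mm farther back than shut.
Start: joints at [1.132, 0.308, 1.634, -0, 1.2, -0.07], TCP at [0.225, 0.583, 0.405] pointing down, gripper open.
Joint ranges: [-3.06, 3.06], [-0.79, 1.96], [0.05, 2.63], [-1.19, 4.34], [0.05, 2.64], [-2.94, 2.94]. Speed limits (rad/s): [2.79, 2.79, 3.14, 3.14, 3.14, 3.14].

### API

Orientations are given as a unit quaternion [x, y, z, w].
In Python, from station import bot, vision gives the robot as it stands. The module is installed in compiled form; this text tells all that it offers.
- The arm moves only by the tool move_arm, never from a script. Its argument "moves" is a list of rows, each a list of 3 entries, a list of its own where there are three numbers: the finger opening in mm, from 0 to 85.4, then the shift along the tool's x, y, z in mm, then the turn about the tool's x in rad. In form: [[grip, [dx, dy, dz], yaw], ...]. A call has 1 to 10 rows; each row is the pose to reach, as a shift and turn from the pose commanded when the call began, along the tool's axes at that moment; what a row does not reach only later rows make up. A row lasts 1/8 s, in which the tool goes at most 62.5 mm and 10.7 degrees, less where a joint would pass 70% of its speed; a pose out of reach is approached as far as the arm can. A call with a gripper value outside its range is refused whole. The fingers move at their own pace and stop on an object; "newtons" is the grip in N (left out, the last holds). Time passes only in rows, so rows that repeat a pose let the fingers close. It gives the time, the measured TCP pose, the force and the opening at its end, in the units of the state.
- bot.sense(): the state, without advancing time (a new reading comes with each control period).
- vision.get_image(name): name is "side" or "top"; returns the picture (420x560x3 uint8, red, green, blue); there is no depth.
- vision.calibration(name): a dict with "fx", "fy", "cx", "cy" (pixels), "T" (4x4, takes a point from camera to world coordinates). Camera axes: x right, y up, looking along -z (the intrinsics and any distortion apply to the point x, -y, -z); pixel columns grow to the right and rows downward; lengths in m; the calibration is good to about 2 mm. A picture is of the moment at which its call begins. calibration takes no time and is no camera call.
- bot.sign_off(): hands the job in, once; it reports no verdict.
The state is a dict: "t": time; "joint_positions": joint angles; "joint_velocities": joint speeds; "effort": joint torques, N m; "position": TCP position; "tool_rot": TCP orientation; "wrist_force": force on the tool from outside, world axes, zero at the start; "ft_torque": the same for the moment, N m; "grip_width": finger opening in m.
Only numpy, scipy, OpenCV 4.12 (cv2) and the standard library are available. Lean on these libraries where they do the work, as an engineer would, in place of code of your own. Each camera call takes 0.05 s, during which the arm holds its last target. There are 200 camera calls.

## Working session

There is one attempt and no reset: what is moved stays moved. The work goes in short steps, Python scripts to look and compute and a tool call to move; the robot and the scene stay as the last step left them, time stands still between calls to the robot, and variables do not carry over. Pictures are saved under pics/ and viewed, about 12 in all and at most 16, crops included, and the job is handed in when it is done.

Besides the shell and the picture viewer there is one more tool, called after "Emit:" as name([rows], argument=value, ...), one row to a line, values as JSON. move_arm: Moves the arm, as the interface text tells. Its arguments: {"type":"object","properties":{"moves":{"type":"array"},"newtons":{"type":"number"}},"required":["moves"]}

```bash
mkdir -p pics; python3 - <<'E'
from station import bot, vision
import cv2
s=bot.sense(); print(s['t'],s['position'],s['tool_rot'],bot.tip_extent)
for n in('top','side'):
    c=vision.calibration(n); print(n,{k:(v if k!='T' else v) for k,v in c.items()})
    im=vision.get_image(n); cv2.imwrite(f'pics/{n}0.png',cv2.resize(im[:,:,::-1],(800,600),interpolation=cv2.INTER_CUBIC)); cv2.imwrite(f'{n}0raw.png',im[:,:,::-1])
E
```

```text
0.0 [0.22515757 0.58257177 0.4034376 ] [ 0.12885069  0.69531801 -0.1304476   0.69491999] 0.1734
top {'fx': 440.07571666392886, 'fy': 440.07571666392886, 'cx': 281.61978186660014, 'cy': 211.89937921822607, 'T': array([[ 0.07993713,  0.9753532 , -0.20566035,  0.3896103 ],
       [-0.99679121,  0.07907862, -0.01240418,  0.00350679],
       [ 0.00416488,  0.20599199,  0.97854482,  1.01979832],
       [ 0.        ,  0.        ,  0.        ,  1.        ]])}
side {'fx': 431.257879790356, 'fy': 431.257879790356, 'cx': 278.9612276535979, 'cy': 209.32241045069281, 'T': array([[ 5.56947904e-01,  4.44124685e-01, -7.01827825e-01,
        -1.63393108e-02],
       [-8.30547428e-01,  2.97777404e-01, -4.70658673e-01,
        -3.84077552e-01],
       [-4.26673543e-05,  8.45033657e-01,  5.34713116e-01,
         4.88933460e-01],
       [ 0.00000000e+00,  0.00000000e+00,  0.00000000e+00,
         1.00000000e+00]])}
```

View pics/top0.png

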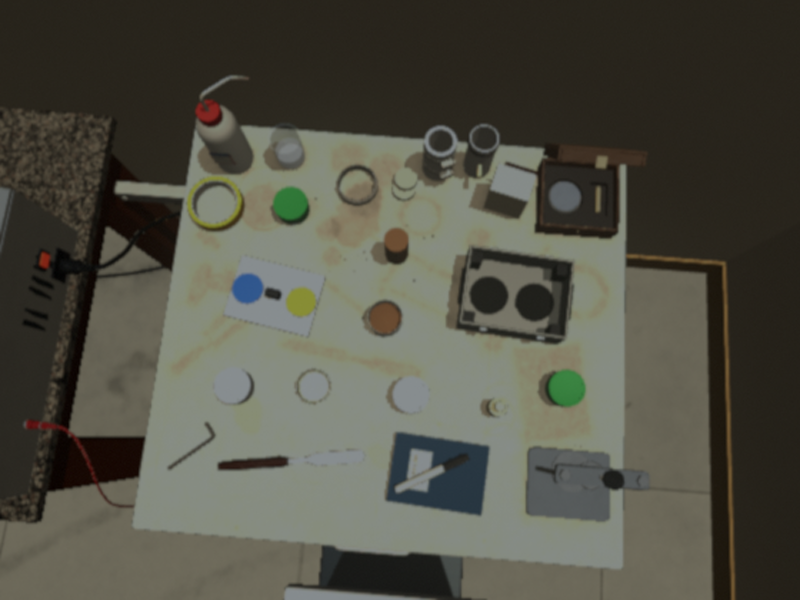

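View pics/side0.png

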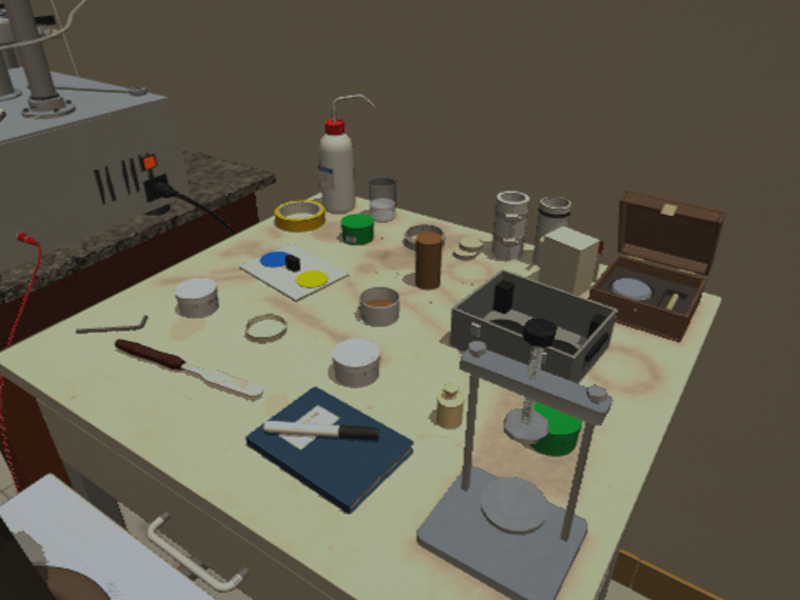

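Top view (800x600 px): light-topped tins at (233,386) and (410,395). These could be taken for them: green tins at (290,205) and (566,388), the open soil tin at (384,318) and the cup lid at (313,386). The carrier is at (516,295), divider at (274,296), specimen top at (396,238) and weight at (497,408).

```bash
cat > h.py <<'E'
import numpy as np, cv2
from station import bot, vision
def px2w(n,u,v,z):
    c=vision.calibration(n);T=c['T']
    d=T[:3,:3]@np.array([(u-c['cx'])/c['fx'],-(v-c['cy'])/c['fy'],-1.])
    o=T[:3,3]; return o+d*(z-o[2])/d[2]
def w2px(n,P):
    c=vision.calibration(n);T=c['T']
    p=(np.atleast_2d(P)-T[:3,3])@T[:3,:3]
    return np.c_[c['cx']+c['fx']*p[:,0]/-p[:,2], c['cy']-c['fy']*p[:,1]/-p[:,2]]
def crop(n,x0,y0,w,h,s,name,im=None,draw=()):
    if im is None: im=vision.get_image(n)[:,:,::-1]
    o=cv2.resize(im[y0:y0+h,x0:x0+w],None,fx=s,fy=s,interpolation=cv2.INTER_CUBIC)
    for poly,col in draw:
        q=((w2px(n,poly)-[x0,y0]+.5)*s).astype(np.int32); cv2.polylines(o,[q],True,col,1)
    cv2.imwrite('pics/'+name,o); return im
def circ(x,y,z,r):
    a=np.linspace(0,2*np.pi,60,endpoint=False); return np.c_[x+r*np.cos(a),y+r*np.sin(a),0*a+z]
def rect(x,y,z,yaw,a,b):
    c,s=np.cos(yaw),np.sin(yaw); return np.array([[x+c*i*a/2-s*j*b/2,y+s*i*a/2+c*j*b/2,z] for i,j in((1,1),(1,-1),(-1,-1),(-1,1))])
E
python3 - <<'E'
from h import *
im=cv2.imread('top0raw.png')
crop('top',145,150,265,155,3,'c1.png',im)
k=1/ (800/560)
for nm,u,v,z in[('tin1',233,386,.035),('tin2',410,395,.035),('open',384,318,.033),('spec',396,238,.078),('wt',497,406,.04),('lid',313,386,.012),('car_pad+y',489,295,.006),('pad-y',534,302,.006),('blue',248,289,.007),('yel',301,302,.007),('div',273,294,.02)]:
    print(nm,px2w('top',u*k,v*k,z).round(4))
s=bot.sense();print(s['wrist_force'],s['grip_width'])
E
```

```text
tin1 [0.4433 0.2679 0.035 ]
tin2 [ 0.4516 -0.0076  0.035 ]
open [0.5698 0.0432 0.033 ]
spec [0.6899 0.0336 0.078 ]
wt [ 0.4453 -0.1424  0.04  ]
lid [0.4548 0.1472 0.012 ]
car_pad+y [ 0.6273 -0.1254  0.006 ]
pad-y [ 0.6214 -0.2001  0.006 ]
blue [0.6049 0.2723 0.007 ]
yel [0.5902 0.1826 0.007 ]
div [0.5972 0.2272 0.02  ]
[-0.07536873  0.27247694  0.17019632] 0.08541713282492568
```

View pics/c1.png

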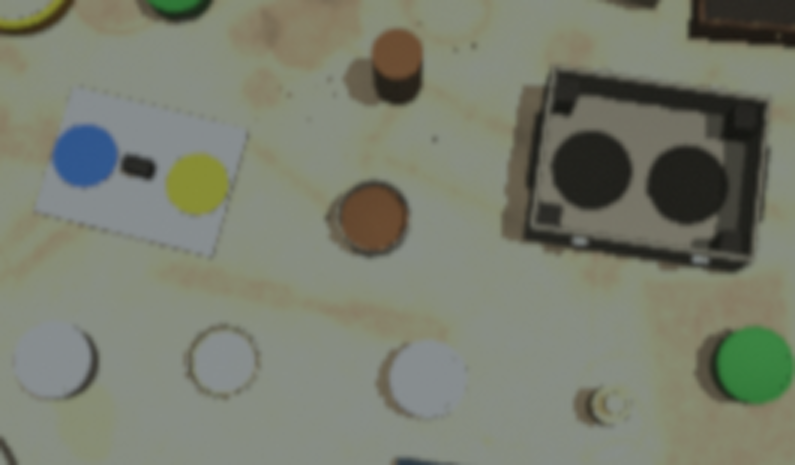

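```bash
cat > scene.py <<'E'
from h import *
def m(u,v,z): return px2w('top',(u+.5)/3-.5+145,(v+.5)/3-.5+150,z)[:2]
t1=m(53,360,.035);t2=m(428,379,.035);sp=m(397,55,.078);wt=m(611,403,.05)
pa=m(592,170,.006);pb=m(688,185,.006);bl=m(85,155,.007);ye=m(197,184,.007);ha=m(138,166,.027)
def yaw(p,q): d=p-q; return np.arctan2(-d[0],d[1])
C=(pa+pb)/2;cy=yaw(pa,pb);D=(bl+ye)/2;dy=yaw(bl,ye)
def polys():
    g=(0,0,255)
    L=[circ(*t1,.035,.029),circ(*t2,.035,.029),circ(*t1,0,.029),circ(*t2,0,.029),circ(*sp,.078,.0195),circ(*sp,0,.0195),circ(*wt,0,.0145),circ(*wt,.036,.0145),circ(*pa,.006,.032),circ(*pb,.006,.032),
     rect(*C,.06,cy,.128,.168),rect(*C,.06,cy,.12,.16),rect(*D,.005,dy,.106,.146),rect(*D,.027,dy,.014,.024),circ(*bl,.007,.026),circ(*ye,.007,.025)]
    return [(l,g) for l in L]
E
python3 - <<'E'
from scene import *
for k in('t1','t2','sp','wt','pa','pb','C','cy','bl','ye','D','dy','ha'): print(k,np.round(globals()[k],4))
print(np.hypot(*(pa-pb)),np.hypot(*(bl-ye)))
crop('top',145,150,265,155,3,'c2.png',cv2.imread('top0raw.png'),polys())
crop('side',110,145,330,165,2.4,'s2.png',cv2.imread('side0raw.png'),polys())
E
```

```text
t1 [0.4444 0.2698]
t2 [ 0.4527 -0.0083]
sp [0.6866 0.0337]
wt [ 0.4452 -0.1419]
pa [ 0.6276 -0.1247]
pb [ 0.6216 -0.2006]
C [ 0.6246 -0.1626]
cy -0.0784
bl [0.6072 0.274 ]
ye [0.5911 0.1836]
D [0.5991 0.2288]
dy -0.1759
ha [0.5975 0.2269]
0.07607875092817488 0.09186738878535688
```

View pics/c2.png

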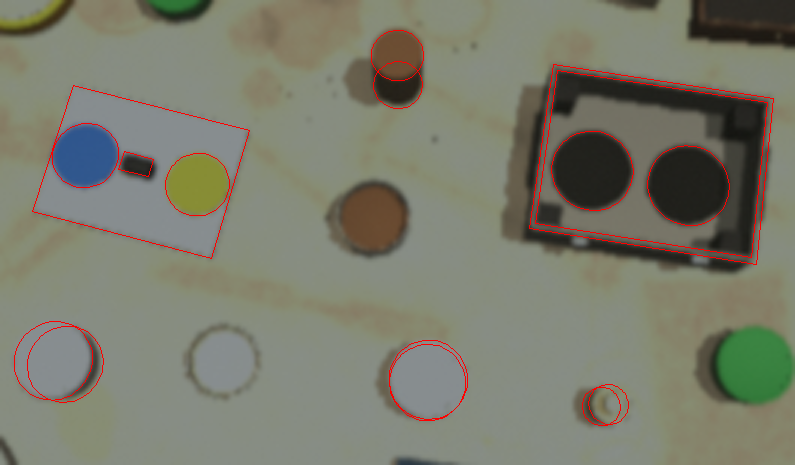

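View pics/s2.png

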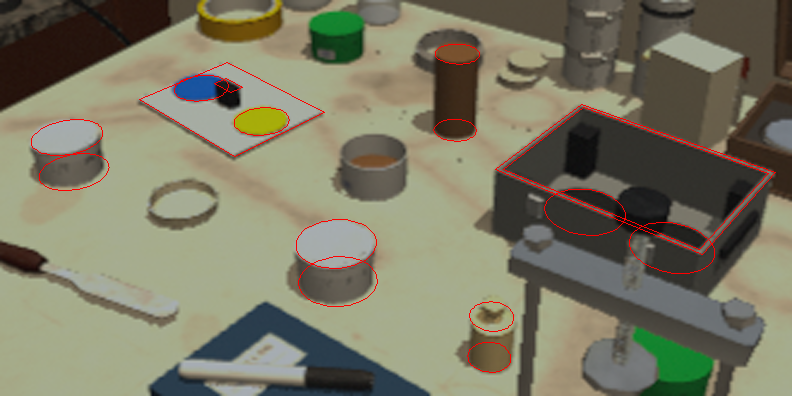

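Overlays agree to about 1–2 mm in both views. The tins are the two plain light-topped ones, at crop (53,360) and (428,379). Now I'll plan the moves in tool axes.

```bash
cat > plan.py <<'E'
import sys
from scene import *
from scipy.spatial.transform import Rotation as R
def carr(x,y): 
    c,s=np.cos(cy),np.sin(cy); return C+np.array([c*x-s*y,s*x+c*y])
def plan(tgts):
    s=bot.sense(); r=R.from_quat(s['tool_rot']).as_matrix(); p=s['position']
    j=r[:,1]; a0=np.arctan2(j[1],j[0]); tip=p+r[:,0]*.155
    print('t %.2f grasp %s jawyaw %.3f width %.1f F %s tiltx %s q6 %.2f'%(s['t'],tip.round(4),a0,s['grip_width']*1e3,np.round(s['wrist_force'],1),r[:,0].round(3),s['joint_positions'][5]))
    for n,x,y,z,w in tgts:
        turn=(w-a0+np.pi/2)%np.pi-np.pi/2   # jaw symmetric
        d=r.T@(np.array([x,y,z])-tip)*1e3
        print(n,'shift',d.round(1),'turn %.3f'%(-turn*np.sign(-r[2,0])))
E
python3 -c "
from plan import *
plan([('t1 above',*t1,.12,cy),('t1',*t1,.023,cy)])"
```

```text
t 0.10 grasp [0.225  0.5823 0.2485] jawyaw 1.202 width 85.4 F [-0.1  0.3  0.2] tiltx [-0.001 -0.002 -1.   ] q6 -0.07
t1 above shift [ 128.9 -212.2  317.2] turn 1.280
t1 shift [ 225.9 -212.   317.3] turn 1.280
```

Emit:
move_arm([
  [85, [110, -212, 317], 1.28],
  [85, [110, -212, 317], 1.28],
  [85, [110, -212, 317], 1.28],
  [85, [110, -212, 317], 1.28],
  [85, [110, -212, 317], 1.28],
  [85, [110, -212, 317], 1.28],
  [85, [110, -212, 317], 1.28],
  [85, [110, -212, 317], 1.28],
  [85, [110, -212, 317], 1.28],
], newtons=30)

```text
t: 1.23
position: [0.4443, 0.2713, 0.2947]
tool_rot: [-0.519, -0.481, 0.519, -0.48]
wrist_force: [0.5, -0.4, -0.5]
grip_width: 0.0851
```

```bash
python3 -c "
from plan import *
plan([('t1',*t1,.025,cy)])"
```

```text
t 1.23 grasp [0.4443 0.2714 0.1397] jawyaw -0.076 width 85.1 F [ 0.5 -0.4 -0.5] tiltx [-0.  0. -1.] q6 0.54
t1 shift [114.7   0.2   1.6] turn 0.002
```

Emit:
move_arm([
  [85, [60, 0, 1.5], 0],
  [85, [105, 0, 1.5], 0],
  [85, [115, 0, 1.5], 0],
  [85, [115, 0, 1.5], 0],
  [50, [115, 0, 1.5], 0],
  [50, [115, 0, 1.5], 0],
  [50, [115, 0, 1.5], 0],
  [50, [115, 0, 1.5], 0],
  [50, [115, 0, 1.5], 0],
], newtons=30)

```text
t: 2.35
position: [0.4458, 0.2702, 0.1819]
tool_rot: [0.521, 0.48, -0.518, 0.48]
wrist_force: [-0.2, -0.0, 6.7]
grip_width: 0.0541
```

```bash
python3 -c "
from plan import *
P=carr(0,.038);Q=carr(0,-.038);print(P,Q)
plan([('pad+ above',*P,.16,cy),('pad+',*P,.032,cy)])"
```

```text
[ 0.62759286 -0.12475248] [ 0.62163768 -0.2005188 ]
t 2.35 grasp [0.4464 0.2705 0.0269] jawyaw -0.078 width 54.1 F [-0.2 -0.   6.7] tiltx [ 0.004  0.002 -1.   ] q6 0.54
pad+ above shift [-133.2  212.   379.6] turn 0.000
pad+ shift [ -5.2 211.5 379.9] turn 0.000
```

Emit:
move_arm([
  [50, [-20, 0, 0], 0],
  [50, [-80, 0, 0], 0],
  [50, [-130, 30, 40], 0],
  [50, [-133, 60, 100], 0],
  [50, [-133, 95, 160], 0],
  [50, [-133, 130, 220], 0],
  [50, [-133, 165, 280], 0],
  [50, [-133, 195, 340], 0],
  [50, [-133, 211, 378], 0],
  [50, [-133, 212, 380], 0],
])

```text
t: 3.6
position: [0.6271, -0.1298, 0.3136]
tool_rot: [0.52, 0.478, -0.52, 0.48]
wrist_force: [0.5, 0.2, -1.1]
grip_width: 0.0538
```

```bash
python3 -c "
from plan import *
P=carr(0,.038)
plan([('pad+',*P,.032,cy)])
im=crop('side',250,100,270,200,2.9,'s3.png')
crop('top',280,140,140,130,3,'c3.png')
a=cv2.imread('pics/s3.png');b=cv2.imread('pics/c3.png');
b=cv2.resize(b,(360,334));a=cv2.resize(a,(440,326));b=b[:326]
cv2.imwrite('pics/m3.png',np.hstack([a,b]))"
```

```text
t 3.60 grasp [ 0.6275 -0.13    0.1586] jawyaw -0.082 width 53.8 F [ 0.5  0.2 -1.1] tiltx [ 0.002 -0.001 -1.   ] q6 -0.19
pad+ shift [126.6  -0.7  -5.4] turn -0.004
```

View pics/m3.png

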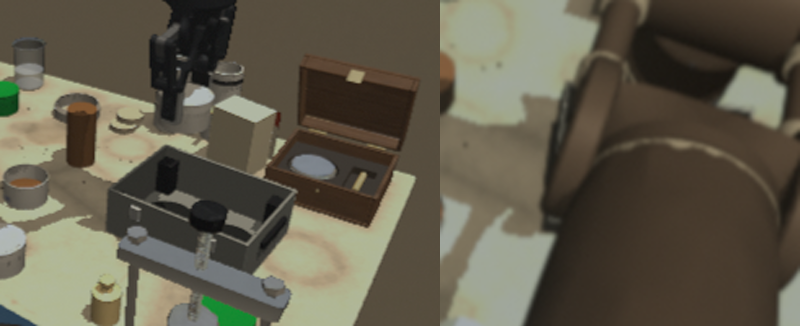

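Emit:
move_arm([
  [50, [30, 0, -3], 0],
  [50, [75, 0, -3], 0],
  [50, [75, 0, -3], 0],
  [50, [75, 0, -3], 0],
])

```text
t: 4.2
position: [0.6267, -0.1217, 0.2388]
tool_rot: [0.519, 0.48, -0.519, 0.481]
wrist_force: [0.9, -1.5, 0.0]
grip_width: 0.0537
```

```bash
python3 -c "
from plan import *
P=carr(0,.038)
plan([('pad+',*P,.034,cy)])"
```

```text
t 4.20 grasp [ 0.6268 -0.1217  0.0838] jawyaw -0.077 width 53.7 F [ 0.9 -1.5  0. ] tiltx [ 0.001  0.    -1.   ] q6 -0.18
pad+ shift [49.8  0.9  2.9] turn 0.002
```

Emit:
move_arm([
  [50, [25, 1, 3], 0],
  [50, [45, 1, 3], 0],
  [50, [50, 1, 3], 0],
  [50, [50, 1, 3], 0],
  [50, [50, 1, 3], 0],
])

```text
t: 4.82
position: [0.6276, -0.126, 0.1884]
tool_rot: [0.519, 0.48, -0.519, 0.481]
wrist_force: [-0.2, 0.2, -0.4]
grip_width: 0.0545
```

```bash
python3 -c "
from plan import *
P=carr(0,.038)
plan([('pad+',*P,.033,cy)])"
```

```text
t 4.83 grasp [ 0.6278 -0.126   0.0334] jawyaw -0.078 width 54.5 F [-0.2  0.2 -0.4] tiltx [ 0.001 -0.    -1.   ] q6 -0.19
pad+ shift [ 0.4 -0.3 -1.3] turn 0.001
```

Emit:
move_arm([
  [50, [1, 0, -1], 0],
  [50, [2, 0, -1], 0],
  [50, [2, 0, -1], 0],
  [68, [2, 0, -1], 0],
  [68, [2, 0, -1], 0],
  [68, [2, 0, -1], 0],
  [68, [-20, 0, -1], 0],
  [68, [-60, 0, -1], 0],
  [68, [-100, 0, -1], 0],
  [68, [-100, 0, -1], 0],
])

```text
t: 6.08
position: [0.6297, -0.1255, 0.2941]
tool_rot: [0.521, 0.477, -0.517, 0.483]
wrist_force: [-0.4, 0.2, 0.2]
grip_width: 0.0682
```

```bash
python3 -c "
from plan import *
plan([('t2 above',*t2,.12,cy),('t2',*t2,.025,cy)])"
```

```text
t 6.08 grasp [ 0.6313 -0.126   0.1391] jawyaw -0.078 width 68.2 F [-0.4  0.2  0.2] tiltx [ 0.011 -0.003 -1.   ] q6 -0.19
t2 above shift [  16.8 -187.4 -103.5] turn 0.001
t2 shift [ 111.8 -188.5 -103.7] turn 0.001
```

Emit:
move_arm([
  [85, [0, -60, -30], 0],
  [85, [0, -110, -60], 0],
  [85, [10, -160, -90], 0],
  [85, [20, -186, -103], 0],
  [85, [30, -186, -103], 0],
  [85, [30, -186, -103], 0],
  [85, [30, -186, -103], 0],
])

```text
t: 6.95
position: [0.4515, -0.0085, 0.2582]
tool_rot: [0.52, 0.479, -0.519, 0.48]
wrist_force: [0.3, -0.6, 0.1]
grip_width: 0.085
```

```bash
python3 -c "
from plan import *
plan([('t2',*t2,.026,cy)])
crop('top',330,165,100,95,5,'c4.png')"
```

```text
t 6.95 grasp [ 0.4518 -0.0085  0.1032] jawyaw -0.079 width 85.0 F [ 0.3 -0.6  0.1] tiltx [ 0.002 -0.    -1.   ] q6 -0.04
t2 shift [77.2  0.8 -0.4] turn -0.000
```

View pics/c4.png

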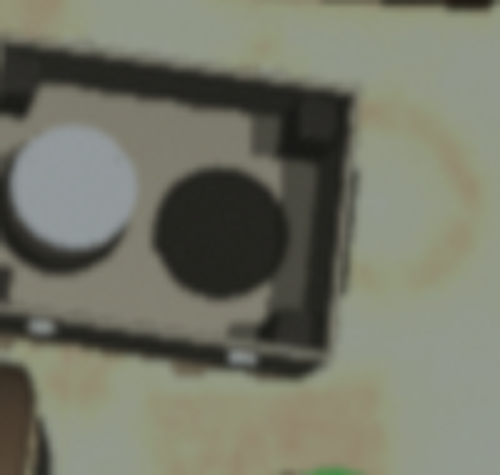

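Tin 1 stands on its pad, top centre at crop (73,187). Next is tin 2.

Emit:
move_arm([
  [85, [40, 1, 0], 0],
  [85, [70, 1, 0], 0],
  [85, [77, 1, 0], 0],
  [85, [77, 1, 0], 0],
  [50, [77, 1, 0], 0],
  [50, [77, 1, 0], 0],
  [50, [77, 1, 0], 0],
  [50, [77, 1, 0], 0],
  [50, [77, 1, 0], 0],
])

```text
t: 8.12
position: [0.4517, -0.008, 0.1821]
tool_rot: [0.52, 0.479, -0.519, 0.481]
wrist_force: [-1.3, 0.4, 5.5]
grip_width: 0.0548
```

```bash
python3 -c "
from plan import *
print(px2w('top',344.1,201.9,.041),carr(0,.038))
P=carr(0,-.038)
plan([('pad-',*P,.12,cy)])"
```

```text
[ 0.63013954 -0.12453551  0.041     ] [ 0.62759286 -0.12475248]
t 8.12 grasp [ 0.4521 -0.008   0.0271] jawyaw -0.078 width 54.8 F [-1.3  0.4  5.5] tiltx [ 0.003 -0.    -1.   ] q6 -0.04
pad- shift [-92.3 184.2 178.7] turn 0.001
```

Emit:
move_arm([
  [50, [-20, 0, 0], 0],
  [50, [-70, 0, 0], 0],
  [50, [-110, 30, 30], 0],
  [50, [-113, 65, 65], 0],
  [50, [-113, 105, 105], 0],
  [50, [-113, 145, 140], 0],
  [50, [-113, 175, 170], 0],
  [50, [-113, 184, 178], 0],
  [50, [-113, 184, 178], 0],
  [50, [-113, 184, 178], 0],
])

```text
t: 9.38
position: [0.6195, -0.1984, 0.2933]
tool_rot: [-0.519, -0.481, 0.519, -0.48]
wrist_force: [0.0, 0.3, -0.2]
grip_width: 0.0546
```

```bash
python3 -c "
from plan import *
P=carr(0,-.038)
plan([('pad-',*P,.034,cy)])"
```

```text
t 9.38 grasp [ 0.6192 -0.1982  0.1383] jawyaw -0.077 width 54.6 F [ 0.   0.3 -0.2] tiltx [-0.002  0.001 -1.   ] q6 -0.30
pad- shift [104.3   2.8   2.2] turn 0.001
```

Emit:
move_arm([
  [50, [30, 2, 1], 0],
  [50, [60, 2, 1], 0],
  [50, [85, 2, 1], 0],
  [50, [100, 2, 1], 0],
  [50, [104, 2, 1], 0],
  [50, [104, 2, 1], 0],
  [50, [104, 2, 1], 0],
])

```text
t: 10.25
position: [0.623, -0.2011, 0.191]
tool_rot: [0.519, 0.479, -0.519, 0.481]
wrist_force: [0.0, -0.6, -0.0]
grip_width: 0.0548
```

```bash
python3 -c "
from plan import *
P=carr(0,-.038)
plan([('pad-',*P,.032,cy)])"
```

```text
t 10.25 grasp [ 0.6234 -0.2012  0.036 ] jawyaw -0.078 width 54.8 F [ 0.  -0.6 -0. ] tiltx [ 0.002 -0.001 -1.   ] q6 -0.30
pad- shift [ 4.  -1.8 -0.5] turn 0.000
```

Emit:
move_arm([
  [50, [2, -1, 0], 0],
  [50, [4, -1, 0], 0],
  [50, [4, -1, 0], 0],
  [68, [4, -1, 0], 0],
  [68, [4, -1, 0], 0],
  [68, [4, -1, 0], 0],
  [68, [-20, -1, 0], 0],
  [68, [-60, -1, 0], 0],
  [68, [-110, -1, 0], 0],
  [68, [-110, -1, 0], 0],
])

```text
t: 11.5
position: [0.6237, -0.2016, 0.3053]
tool_rot: [0.521, 0.477, -0.517, 0.484]
wrist_force: [0.3, -0.5, 0.4]
grip_width: 0.0679
```

```bash
python3 -c "
from plan import *
plan([('div above',*ha,.12,dy),('mid D',*D,.12,dy)])"
```

```text
t 11.50 grasp [ 0.6253 -0.2023  0.1503] jawyaw -0.078 width 67.9 F [ 0.3 -0.5  0.4] tiltx [ 0.01  -0.004 -1.   ] q6 -0.30
div above shift [  28.3  -61.4 -425.8] turn 0.098
mid D shift [  28.3  -60.  -427.8] turn 0.098
```

Emit:
move_arm([
  [45, [0, -8, -55], 0.05],
  [45, [0, -16, -115], 0.1],
  [45, [0, -25, -175], 0.1],
  [45, [0, -33, -235], 0.1],
  [45, [0, -42, -295], 0.1],
  [45, [0, -50, -355], 0.1],
  [45, [10, -57, -410], 0.1],
  [45, [30, -59, -427], 0.1],
  [45, [40, -59, -427], 0.1],
  [45, [40, -59, -427], 0.1],
])

```text
t: 12.75
position: [0.5951, 0.2278, 0.2573]
tool_rot: [-0.541, -0.454, 0.544, -0.453]
wrist_force: [-0.3, 0.4, -0.0]
grip_width: 0.0451
```

```bash
python3 -c "
from plan import *
plan([('div',.5985,.228,.027,dy)])
P=carr(0,-.038)
crop('top',330,165,100,95,5,'c5.png',None,[(circ(*P,.041,.029),(0,0,255)),(circ(*carr(0,.038),.041,.029),(0,0,255))])"
```

```text
t 12.75 grasp [0.5944 0.2275 0.1023] jawyaw -0.179 width 45.1 F [-0.3  0.4 -0. ] tiltx [-0.004 -0.002 -1.   ] q6 0.48
div shift [75.3  4.2 -1.4] turn -0.003
```

View pics/c5.png

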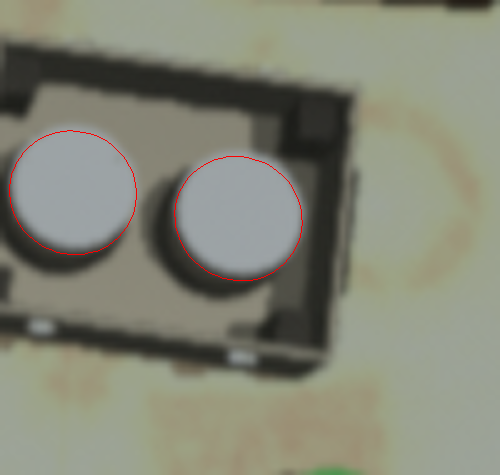

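Both tins sit on their pads, within about 2 mm of the predicted circles. Next is the divider.

Emit:
move_arm([
  [45, [40, 4, -1], 0],
  [45, [65, 4, -1], 0],
  [45, [75, 4, -1], 0],
  [45, [75, 4, -1], 0],
  [45, [75, 4, -1], 0],
])

```text
t: 13.42
position: [0.6009, 0.2296, 0.1862]
tool_rot: [0.543, 0.453, -0.542, 0.454]
wrist_force: [0.2, -0.6, 0.9]
grip_width: 0.0454
```

```bash
python3 -c "
from plan import *
plan([('div',.5985,.228,.027,dy)])"
```

```text
t 13.43 grasp [0.6013 0.2297 0.0312] jawyaw -0.179 width 45.4 F [ 0.2 -0.6  0.9] tiltx [ 0.003  0.001 -1.   ] q6 0.48
div shift [ 4.2 -2.5  2.2] turn -0.003
```

Emit:
move_arm([
  [45, [4, -1.5, 1], 0],
  [45, [4, -1.5, 1], 0],
  [45, [4, -1.5, 1], 0],
  [5, [4, -1.5, 1], 0],
  [5, [4, -1.5, 1], 0],
  [5, [4, -1.5, 1], 0],
  [5, [4, -1.5, 1], 0],
  [5, [4, -1.5, 1], 0],
  [5, [4, -1.5, 1], 0],
], newtons=50)

```text
t: 14.55
position: [0.5985, 0.2292, 0.1809]
tool_rot: [0.543, 0.454, -0.542, 0.454]
wrist_force: [-0.2, 0.9, 1.3]
grip_width: 0.0127
```

```bash
python3 -c "
from plan import *
plan([('carrier',*C,.16,cy)])"
```

```text
t 14.55 grasp [0.5986 0.2292 0.0259] jawyaw -0.178 width 12.7 F [-0.2  0.9  1.3] tiltx [ 0.001  0.    -1.   ] q6 0.48
carrier shift [-134.2   95.1  381. ] turn -0.100
```

Emit:
move_arm([
  [5, [-10, 0, 0], 0],
  [5, [-40, 0, 0], 0],
  [5, [-80, 0, 0], 0],
  [5, [-120, 10, 20], 0],
  [5, [-145, 25, 70], 0],
  [5, [-145, 37, 125], -0.03],
  [5, [-145, 50, 180], -0.06],
  [5, [-145, 60, 235], -0.1],
  [5, [-145, 75, 290], -0.1],
  [5, [-145, 87, 340], -0.1],
])

```text
t: 15.8
position: [0.6232, -0.1229, 0.3257]
tool_rot: [-0.519, -0.48, 0.519, -0.48]
wrist_force: [0.3, -0.1, -1.4]
grip_width: 0.0129
```

Emit:
move_arm([
  [5, [0, 6, 40], 0],
  [5, [0, 6, 40], 0],
  [5, [0, 6, 40], 0],
  [5, [0, 6, 40], 0],
])

```text
t: 16.3
position: [0.6264, -0.16, 0.3254]
tool_rot: [-0.519, -0.481, 0.519, -0.48]
wrist_force: [-0.2, -0.4, -1.2]
grip_width: 0.0125
```

```bash
python3 -c "
from plan import *
plan([('carrier',*C,.08,cy)])
a=crop('side',260,110,230,180,2,'x.png');b=crop('top',280,130,150,150,2.4,'y.png')
a=cv2.imread('pics/x.png');b=cv2.imread('pics/y.png')
cv2.imwrite('pics/m6.png',cv2.resize(np.hstack([a,b[:360]]),(800,351)))"
```

```text
t 16.30 grasp [ 0.6262 -0.1599  0.1704] jawyaw -0.077 width 12.5 F [-0.2 -0.4 -1.2] tiltx [-0.001  0.001 -1.   ] q6 -0.24
carrier shift [90.4 -1.3  2.9] turn 0.002
```

View pics/m6.png

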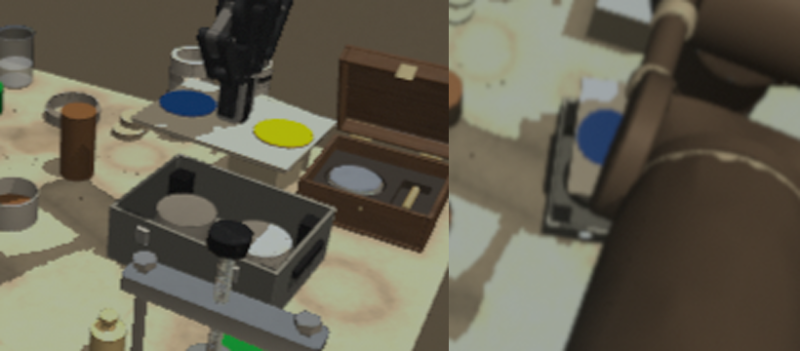

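Emit:
move_arm([
  [5, [30, -1.5, 3], 0],
  [5, [60, -1.5, 3], 0],
  [5, [76, -1.5, 3], 0],
  [5, [76, -1.5, 3], 0],
  [5, [76, -1.5, 3], 0],
  [5, [76, -1.5, 3], 0],
])

```text
t: 17.15
position: [0.6257, -0.1644, 0.2514]
tool_rot: [0.52, 0.479, -0.519, 0.481]
wrist_force: [0.1, -0.1, -1.1]
grip_width: 0.0127
```

```bash
python3 -c "
from plan import *
plan([('carrier',*C,.0719,cy)])
g=(0,0,255);h=(0,255,0)
crop('side',310,170,140,100,5.7,'s7.png',None,[(rect(*C,.06,cy,.12,.16),g),(rect(*C,.07,cy,.106,.146),h),(circ(*carr(0,-.046),.072,.025),h)])"
```

```text
t 17.15 grasp [ 0.6261 -0.1645  0.0964] jawyaw -0.078 width 12.7 F [ 0.1 -0.1 -1.1] tiltx [ 0.003 -0.001 -1.   ] q6 -0.25
carrier shift [24.5 -1.7 -1.8] turn 0.001
```

View pics/s7.png

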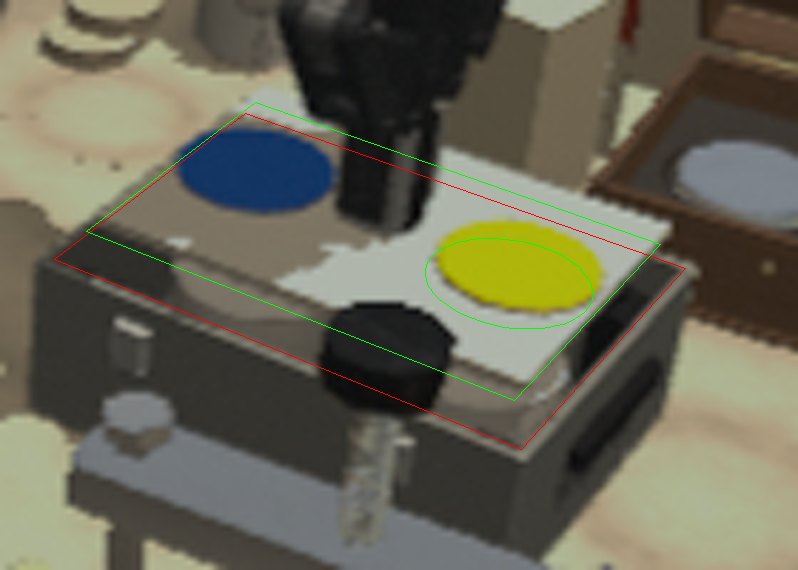

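Emit:
move_arm([
  [5, [5, -3, -2.5], 0],
  [5, [12, -3, -2.5], 0],
  [5, [17, -3, -2.5], 0],
  [5, [21, -3, -2.5], 0],
  [5, [23, -3, -2.5], 0],
  [5, [23, -3, -2.5], 0],
])

```text
t: 17.95
position: [0.6221, -0.1615, 0.2269]
tool_rot: [-0.519, -0.48, 0.519, -0.48]
wrist_force: [-1.8, 0.3, 0.7]
grip_width: 0.0128
```

```bash
python3 -c "
from plan import *
plan([('carrier',*C,.0719,cy)])
g=(0,0,255);h=(0,255,0)
crop('side',310,170,140,100,5.7,'s8.png')"
```

```text
t 17.95 grasp [ 0.6221 -0.1615  0.0719] jawyaw -0.078 width 12.8 F [-1.8  0.3  0.7] tiltx [-0. -0. -1.] q6 -0.24
carrier shift [0.  2.6 1. ] turn 0.000
```

View pics/s8.png

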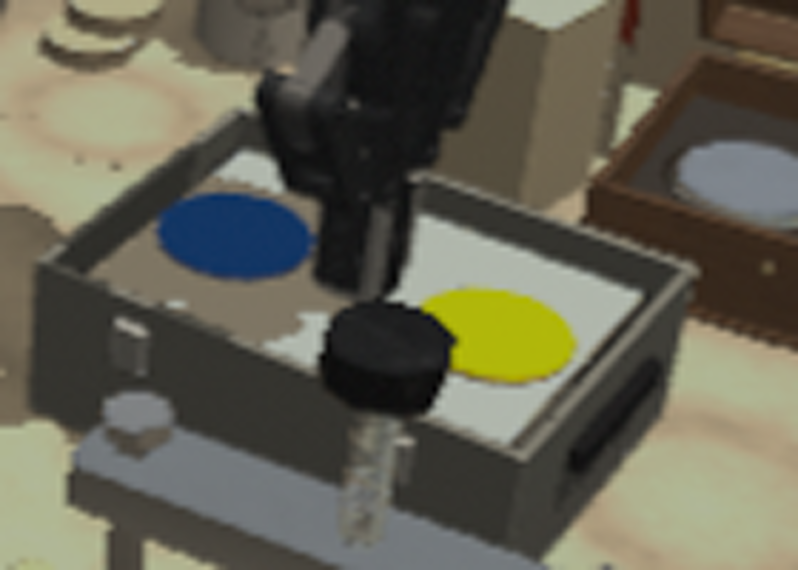

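The divider is down inside the box and level, with light contact (the wrist force rose). Release it and go up.

Emit:
move_arm([
  [25, [0, 0, 0], 0],
  [35, [0, 0, 0], 0],
  [40, [0, 0, 0], 0],
  [40, [-20, 0, 0], 0],
  [40, [-60, 0, 0], 0],
  [50, [-110, 0, 0], 0],
  [60, [-130, 0, 0], 0],
  [60, [-130, 0, 0], 0],
])

```text
t: 19.0
position: [0.6227, -0.1616, 0.3596]
tool_rot: [0.52, 0.478, -0.518, 0.482]
wrist_force: [1.2, -0.2, -0.3]
grip_width: 0.0597
```

```bash
python3 -c "
from plan import *
plan([('spec above',*sp,.16,cy)])"
```

```text
t 19.00 grasp [ 0.6235 -0.1619  0.2047] jawyaw -0.078 width 59.7 F [ 1.2 -0.2 -0.3] tiltx [ 0.005 -0.002 -1.   ] q6 -0.24
spec above shift [  44.6   47.4 -200. ] turn 0.001
```

Emit:
move_arm([
  [70, [0, 15, -60], 0],
  [70, [0, 30, -120], 0],
  [70, [10, 42, -175], 0],
  [70, [30, 49, -199], 0],
  [70, [45, 49, -199], 0],
  [70, [45, 49, -199], 0],
  [70, [45, 49, -199], 0],
  [70, [45, 49, -199], 0],
])

```text
t: 20.0
position: [0.6867, 0.0319, 0.3127]
tool_rot: [0.52, 0.479, -0.519, 0.48]
wrist_force: [-0.5, -0.4, 0.3]
grip_width: 0.0696
```

```bash
python3 -c "
from plan import *
plan([('spec',*sp,.045,cy)])
im=crop('top',320,165,100,95,5,'c9.png')
cv2.imwrite('top9.png',im)"
```

```text
t 20.00 grasp [0.6869 0.0318 0.1577] jawyaw -0.080 width 69.6 F [-0.5 -0.4  0.3] tiltx [ 0.002 -0.    -1.   ] q6 0.06
spec shift [112.7  -0.7  -1.9] turn -0.001
```

View pics/c9.png

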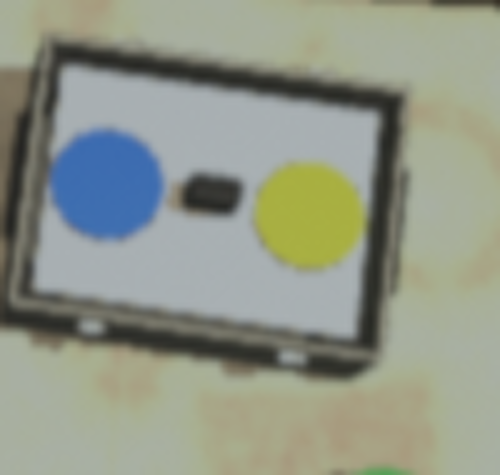

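The divider lies level inside the rim, with blue at crop (107,185) and yellow at (311,216). Next, grip the specimen.

Emit:
move_arm([
  [70, [40, -0.5, -1], 0],
  [70, [80, -0.5, -1], 0],
  [70, [105, -0.5, -1], 0],
  [70, [112, -0.5, -1], 0],
  [70, [112, -0.5, -1], 0],
  [30, [112, -0.5, -1], 0],
  [30, [112, -0.5, -1], 0],
  [30, [112, -0.5, -1], 0],
  [30, [112, -0.5, -1], 0],
  [30, [112, -0.5, -1], 0],
], newtons=35)

```text
t: 21.3
position: [0.6869, 0.0342, 0.2018]
tool_rot: [0.52, 0.479, -0.518, 0.481]
wrist_force: [-0.7, -0.2, 5.6]
grip_width: 0.0383
```

```bash
cat >> plan.py <<'E'
def q9(u,v): return px2w('top',(u+.5)/5-.5+320,(v+.5)/5-.5+165,.053)[:2]
BL=q9(107,185);YE=q9(311,216)
E
python3 -c "
from plan import *
print(BL,YE,np.hypot(*(BL-YE)),yaw(BL,YE))
plan([('blue',*BL,.17,cy)])"
```

```text
[ 0.62731893 -0.11595088] [ 0.62043339 -0.20831957] 0.092624974854305 -0.07440648772576582
t 21.30 grasp [0.6873 0.0342 0.0468] jawyaw -0.078 width 38.3 F [-0.7 -0.2  5.6] tiltx [ 0.003 -0.    -1.   ] q6 0.06
blue shift [-123.4  -47.8  154.3] turn 0.001
```

Emit:
move_arm([
  [30, [-15, 0, 0], 0],
  [30, [-60, 0, 0], 0],
  [30, [-105, 0, 0], 0],
  [30, [-123, -15, 45], 0],
  [30, [-123, -30, 95], 0],
  [30, [-123, -42, 135], 0],
  [30, [-123, -47, 154], 0],
  [30, [-123, -47, 154], 0],
  [30, [-123, -47, 154], 0],
  [30, [-123, -47, 154], 0],
])

```text
t: 22.55
position: [0.6276, -0.1142, 0.3226]
tool_rot: [0.519, 0.481, -0.519, 0.48]
wrist_force: [-0.4, 0.7, -2.5]
grip_width: 0.0388
```

```bash
python3 -c "
from plan import *
plan([('blue',*BL,.101,cy)])"
```

```text
t 22.55 grasp [ 0.6276 -0.1141  0.1676] jawyaw -0.076 width 38.8 F [-0.4  0.7 -2.5] tiltx [ 0.  0. -1.] q6 -0.17
blue shift [66.5 -0.2  1.9] turn 0.002
```

Emit:
move_arm([
  [30, [30, 0, 1.5], 0],
  [30, [50, 0, 1.5], 0],
  [30, [60, 0, 1.5], 0],
  [30, [65, 0, 1.5], 0],
  [30, [66, 0, 1.5], 0],
  [30, [66, 0, 1.5], 0],
  [30, [66, 0, 1.5], 0],
])

```text
t: 23.42
position: [0.6274, -0.1173, 0.2575]
tool_rot: [0.519, 0.48, -0.519, 0.481]
wrist_force: [0.2, 0.4, -1.3]
grip_width: 0.0384
```

```bash
python3 -c "
from plan import *
plan([('blue',*BL,.0998,cy)])
crop('side',310,120,140,130,4.6,'s10.png')"
```

```text
t 23.43 grasp [ 0.6276 -0.1174  0.1025] jawyaw -0.078 width 38.4 F [ 0.2  0.4 -1.3] tiltx [ 0.001 -0.    -1.   ] q6 -0.17
blue shift [ 2.7 -0.4 -1.4] turn 0.000
```

View pics/s10.png

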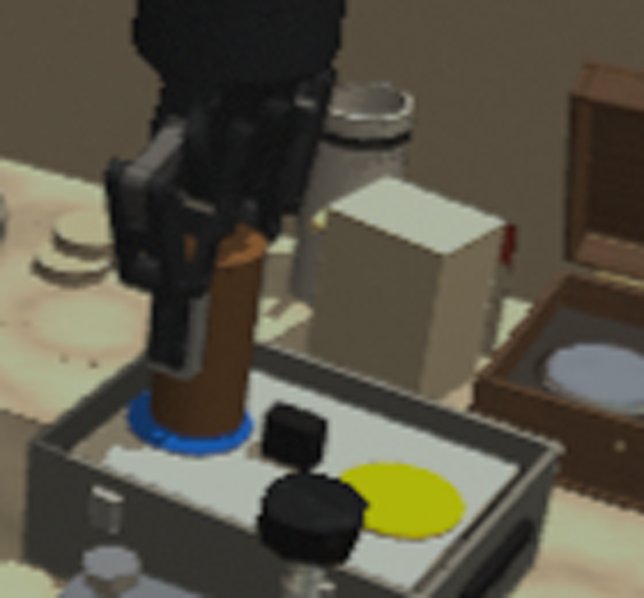

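Emit:
move_arm([
  [30, [0, -1.5, -2.5], 0],
  [30, [1, -1.5, -2.5], 0],
  [30, [2, -1.5, -2.5], 0],
  [30, [3, -1.5, -2.5], 0],
  [30, [3, -1.5, -2.5], 0],
  [30, [3, -1.5, -2.5], 0],
])

```text
t: 24.22
position: [0.6258, -0.1145, 0.2547]
tool_rot: [-0.519, -0.48, 0.519, -0.48]
wrist_force: [-3.5, 1.1, 5.9]
grip_width: 0.0387
```

```bash
python3 -c "
from plan import *
plan([('blue',*BL,.0998,cy)])"
```

```text
t 24.23 grasp [ 0.6257 -0.1145  0.0997] jawyaw -0.078 width 38.7 F [-3.5  1.1  5.9] tiltx [-0.  0. -1.] q6 -0.17
blue shift [-0.1  1.7  1.3] turn 0.000
```

Contact is at 5.9 N. Release gently and rise.

Emit:
move_arm([
  [30, [-0.5, 0, 0], 0],
  [42, [-0.5, 0, 0], 0],
  [50, [-0.5, 0, 0], 0],
  [60, [-0.5, 0, 0], 0],
  [60, [-15, 0, 0], 0],
  [60, [-50, 0, 0], 0],
  [60, [-90, 0, 0], 0],
  [60, [-115, 0, 0], 0],
  [60, [-115, 0, 0], 0],
])

```text
t: 25.35
position: [0.6269, -0.1149, 0.3728]
tool_rot: [0.521, 0.478, -0.518, 0.482]
wrist_force: [0.5, 0.2, -0.2]
grip_width: 0.0601
```

```bash
python3 -c "
from plan import *
plan([('wt above',*wt,.11,cy)])"
```

```text
t 25.35 grasp [ 0.628  -0.1152  0.2178] jawyaw -0.078 width 60.1 F [ 0.5  0.2 -0.2] tiltx [ 0.007 -0.002 -1.   ] q6 -0.17
wt above shift [ 106.5 -181.    40.7] turn 0.000
```

```bash
python3 -c "
from plan import *
for z in(.1,.15,.2,.25): print(z,px2w('top',429,336,z)[:2].round(3),px2w('side',378,233,z)[:2].round(3), 'barL',px2w('top',392,332,z)[:2].round(3),px2w('side',334,245,z)[:2].round(3))
a=crop('top',320,165,100,95,4,'x.png');b=crop('side',310,120,140,130,2.92,'y.png')
a=cv2.imread('pics/x.png');b=cv2.imread('pics/y.png');h=min(len(a),len(b))
cv2.imwrite('pics/m11.png',np.hstack([a[:h],b[:h]])); print(b.shape,a.shape)"
```

```text
0.1 [ 0.352 -0.302] [ 0.523 -0.208] barL [ 0.354 -0.227] [ 0.457 -0.165]
0.15 [ 0.354 -0.285] [ 0.453 -0.23 ] barL [ 0.356 -0.215] [ 0.396 -0.193]
0.2 [ 0.356 -0.269] [ 0.384 -0.253] barL [ 0.358 -0.202] [ 0.335 -0.222]
0.25 [ 0.358 -0.252] [ 0.315 -0.276] barL [ 0.359 -0.19 ] [ 0.275 -0.25 ]
(380, 409, 3) (380, 400, 3)
```

View pics/m11.png

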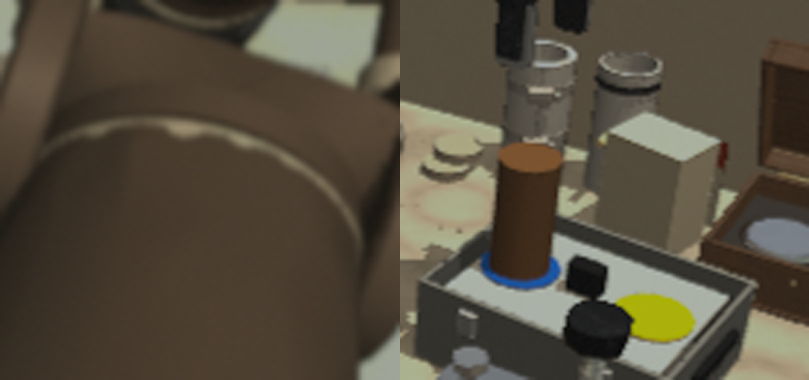

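Specimen stands upright, centred on blue. Next is the weight; the press, about 0.21 m high at (0.36,-0.21 to -0.27), stays clear of it.

Emit:
move_arm([
  [55, [0, -50, 10], 0],
  [55, [0, -105, 22], 0],
  [55, [10, -155, 34], 0],
  [55, [50, -178, 40], 0],
  [55, [90, -179, 41], 0],
  [55, [110, -179, 41], 0],
  [55, [110, -179, 41], 0],
  [55, [110, -179, 41], 0],
])

```text
t: 26.45
position: [0.4441, -0.1415, 0.2586]
tool_rot: [-0.519, -0.48, 0.519, -0.48]
wrist_force: [0.1, -0.4, 0.0]
grip_width: 0.0556
```

```bash
python3 -c "
from plan import *
plan([('wt',*wt,.023,cy)])"
```

```text
t 26.45 grasp [ 0.4441 -0.1415  0.1036] jawyaw -0.078 width 55.6 F [ 0.1 -0.4  0. ] tiltx [-0.  0. -1.] q6 -0.32
wt shift [80.6  1.2  0.3] turn 0.000
```

Emit:
move_arm([
  [55, [40, 1, 0], 0],
  [55, [70, 1, 0], 0],
  [55, [79, 1, 0], 0],
  [55, [79, 1, 0], 0],
  [55, [79, 1, 0], 0],
  [20, [79, 1, 0], 0],
  [20, [79, 1, 0], 0],
  [20, [79, 1, 0], 0],
  [20, [79, 1, 0], 0],
  [20, [79, 1, 0], 0],
], newtons=35)

```text
t: 27.7
position: [0.4454, -0.1417, 0.1808]
tool_rot: [0.519, 0.48, -0.519, 0.48]
wrist_force: [-2.0, 0.4, 5.2]
grip_width: 0.0277
```

```bash
python3 -c "
from plan import *
plan([('yel',*YE,.15,cy)])"
```

```text
t 27.70 grasp [ 0.4455 -0.1418  0.0258] jawyaw -0.078 width 27.7 F [-2.   0.4  5.2] tiltx [ 0.001 -0.    -1.   ] q6 -0.32
yel shift [-124.1  179.7   52.7] turn 0.001
```

Emit:
move_arm([
  [20, [-15, 0, 0], 0],
  [20, [-60, 0, 0], 0],
  [20, [-105, 10, 5], 0],
  [20, [-124, 50, 20], 0],
  [20, [-124, 105, 35], 0],
  [20, [-124, 150, 47], 0],
  [20, [-124, 178, 52], 0],
  [20, [-124, 179, 52], 0],
  [20, [-124, 179, 52], 0],
  [20, [-124, 179, 52], 0],
])

```text
t: 28.95
position: [0.6182, -0.2069, 0.3035]
tool_rot: [-0.519, -0.481, 0.519, -0.48]
wrist_force: [-0.2, -0.1, -1.6]
grip_width: 0.0277
```

```bash
python3 -c "
from plan import *
plan([('yel',*YE,.081,cy)])"
```

```text
t 28.95 grasp [ 0.6179 -0.2068  0.1485] jawyaw -0.078 width 27.7 F [-0.2 -0.1 -1.6] tiltx [-0.002  0.001 -1.   ] q6 -0.31
yel shift [67.5  2.7  1.4] turn 0.000
```

Emit:
move_arm([
  [20, [30, 2, 1], 0],
  [20, [50, 2, 1], 0],
  [20, [60, 2, 1], 0],
  [20, [64, 2, 1], 0],
  [20, [66, 2, 1], 0],
  [20, [66, 2, 1], 0],
  [20, [66, 2, 1], 0],
])

```text
t: 29.82
position: [0.6217, -0.2087, 0.2384]
tool_rot: [0.519, 0.48, -0.519, 0.481]
wrist_force: [0.3, 0.5, -1.9]
grip_width: 0.0272
```

```bash
python3 -c "
from plan import *
plan([('yel',*YE,.0788,cy)])
crop('side',310,120,140,130,4.6,'s12.png')"
```

```text
t 29.82 grasp [ 0.6219 -0.2087  0.0834] jawyaw -0.078 width 27.2 F [ 0.3  0.5 -1.9] tiltx [ 0.001 -0.001 -1.   ] q6 -0.31
yel shift [ 4.6 -1.5 -0.3] turn 0.000
```

View pics/s12.png

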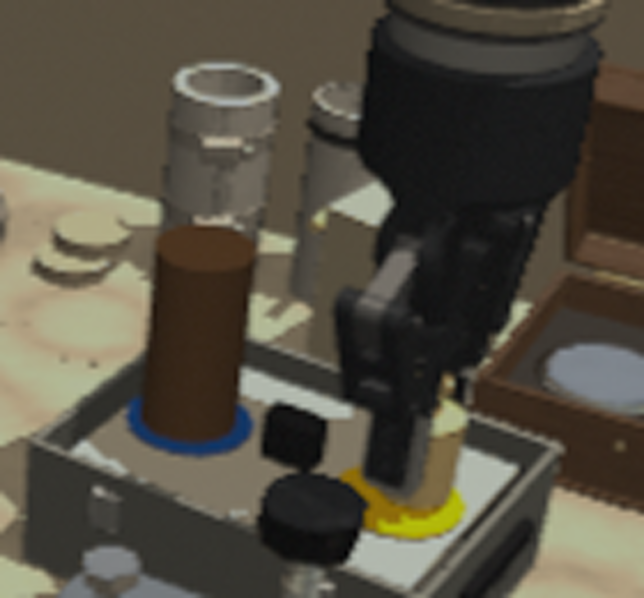

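The weight's base looks about 5 mm right of the pad's middle (pad centre (402,500), weight base about (421,503)). I'll shift left while lowering.

Emit:
move_arm([
  [20, [0, -2, -2], 0],
  [20, [0, -2, -4], 0],
  [20, [2, -2, -4], 0],
  [20, [3, -2, -4], 0],
  [20, [4, -2, -4], 0],
  [20, [4, -2, -4], 0],
  [20, [4, -2, -4], 0],
])

```text
t: 30.75
position: [0.6197, -0.2044, 0.2339]
tool_rot: [-0.519, -0.48, 0.519, -0.48]
wrist_force: [-1.4, 1.6, -0.4]
grip_width: 0.0275
```

```bash
python3 -c "
from plan import *
plan([('yel',*YE,.0788,cy)])"
```

```text
t 30.75 grasp [ 0.6197 -0.2044  0.0789] jawyaw -0.078 width 27.5 F [-1.4  1.6 -0.4] tiltx [-0.  0. -1.] q6 -0.31
yel shift [0.1 1.1 3.9] turn 0.000
```

Emit:
move_arm([
  [20, [0.5, 0, 0], 0],
  [20, [0.5, 0, 0], 0],
  [32, [0.5, 0, 0], 0],
  [42, [0.5, 0, 0], 0],
  [50, [0.5, 0, 0], 0],
  [50, [-15, 0, 0], 0],
  [50, [-50, 0, 0], 0],
  [50, [-100, 0, 0], 0],
  [50, [-140, 0, 0], 0],
  [50, [-140, 0, 0], 0],
])

```text
t: 32.0
position: [0.6214, -0.205, 0.3804]
tool_rot: [0.521, 0.476, -0.517, 0.484]
wrist_force: [0.0, 0.4, -0.1]
grip_width: 0.0503
```

Emit:
move_arm([
  [60, [0, -60, 0], 0],
  [60, [0, -120, 0], 0],
  [60, [0, -180, 0], 0],
  [60, [0, -200, -60], 0],
  [60, [0, -200, -120], 0],
  [60, [0, -200, -180], 0],
  [60, [0, -200, -240], 0],
  [60, [0, -200, -300], 0],
  [60, [0, -200, -350], 0],
  [60, [0, -200, -350], 0],
])

```text
t: 33.25
position: [0.4471, 0.1629, 0.3733]
tool_rot: [-0.518, -0.482, 0.518, -0.481]
wrist_force: [-0.8, -0.2, 0.7]
grip_width: 0.0598
```

```bash
python3 -c "
from plan import *
plan([])
crop('top',310,150,120,115,3.3,'x.png');crop('side',310,130,140,130,2.9,'y.png')
a=cv2.imread('pics/x.png');b=cv2.imread('pics/y.png');h=min(len(a),len(b))
cv2.imwrite('pics/m13.png',np.hstack([a[:h],b[:h]])[:,:800])"
```

```text
t 33.25 grasp [0.447  0.163  0.2183] jawyaw -0.073 width 59.8 F [-0.8 -0.2  0.7] tiltx [-0.001  0.001 -1.   ] q6 0.33
```

View pics/m13.png

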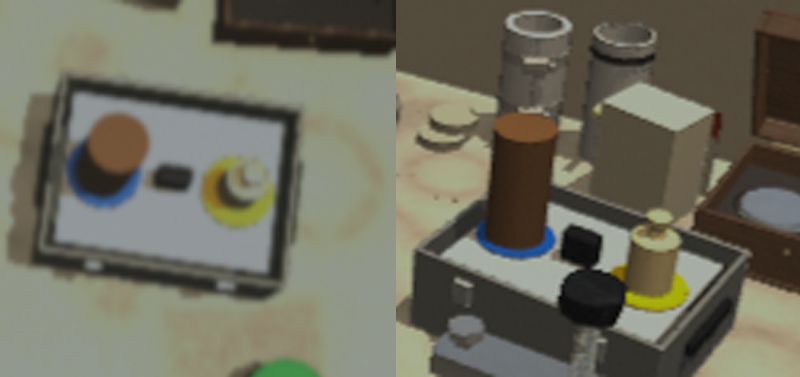

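Everything stands as asked: the specimen is on blue, the weight on yellow, the divider is level and the arm is clear. Handing in.

```bash
python3 -c "
from station import bot
print(bot.sign_off())"
```

```text
the job is handed in; nothing more can be done
None
```

I packed the carrier in the order asked and handed it in at about 33 s of robot time. The two plain aluminium tins went on the black pads first. The divider then went onto the four posts, the clay specimen onto blue and the brass weight onto yellow.

- **Tins:** the top view showed both within about 2–3 mm of their pad centres.
- **Divider:** it lay level inside the rim.
- **Specimen and weight:** the last top and side pictures showed both upright near the middle of their pads.
- **Arm and forces:** the arm was clear, and the largest wrist force I read was about 7 N. I read it only at the end of each move.
- **Left alone:** I did not touch the open tin, the cup lid or the green look-alikes, but I took no final close-up of them.

One disagreement came up. While hovering, the arm readings put the specimen and the weight within about 1.5 mm of their pad centres. The side picture showed them about 4 and 6 mm off. I followed the picture and shifted each about 3–4 mm before release, and the last pictures agreed with that.

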